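# Lock the offcut in the planing jig

## Robot

A 7-joint arm with a two-finger parallel gripper is mounted at the origin on a cart in front of the work surface, level with it; the furniture and walls round the work are solid. World frame = base frame: x ahead of the robot, y to its left, z up, the work surface at z = 0. Lengths are in mm, angles in rad, forces in N, time in s.
With the tool pointing down it reaches from about 425 to 800 mm from the base axis. Payload 8.3 kg.
Tool frame: the origin (TCP) lies midway between the tips of the shut fingers; the grasp point (between the pads) lies 19 mm behind it; z points along the fingers, y is the line along which they close (so a half turn about z gives the same grasp; the last joint's range is limited). The gripper opens to 85 mm and grips with 20 to 120 N. Pads are 22 mm wide; open, the fingers measure 114 mm over their backs; the gripper's body (76 mm by 85 mm) begins 54 mm behind the grasp point. The pads swing forward as they close: fully open they stand 13 mm farther back than shut.
Start: joints at [-1.38, 0.383, 0.016, 1.37, -0.006, 1.388, -0.046], TCP at [156.876, 604.974, 231.279] pointing down, gripper open.
Joint ranges: [-2.95, 2.95], [-0.25, 2.06], [-1.52, 1.56], [0.18, 2.33], [-1.44, 4.58], [0.02, 2.06], [-3.01, 3.01]. Speed limits (rad/s): [2.39, 2.39, 3.01, 3.01, 3.14, 3.14, 3.14].

## Interface

Orientations are given as [roll, pitch, yaw] about the fixed x, y, z axes, in that order (R = Rz(yaw) Ry(pitch) Rx(roll)).
In Python, from bench import ctrl gives the robot as it stands. The module is installed in compiled form; this text tells all that it offers.
- The arm moves only by the tool move_arm, never from a script. Its argument "plan" is a list of rows, each an object with "offset": the shift along the tool's x, y, z in mm, a list of three; "rotation": the turn, a rotation vector about the tool's x, y, z in degrees, a list of three; "jaw": the closure, from 0 (fully open) to 1 (shut). In form: [{"offset": [dx, dy, dz], "rotation": [wx, wy, wz], "jaw": jaw}, ...]. A call has 1 to 12 rows; each row shifts and turns the commanded pose from where the row before left it, along the tool's axes as they then stand; what a row does not reach is not made up. A row lasts 1/10 s, in which the tool goes at most 50 mm and 8.59 degrees, less where a joint would pass 70% of its speed; a pose out of reach is approached as far as the arm can. A call with a gripper value outside its range is refused whole. The fingers move at their own pace and stop on an object; "squeeze" is the grip in N (left out, the last holds). Time passes only in rows, so rows that do not move let the fingers close. It gives the time, the measured TCP pose, the force, the opening and the grip force at its end, in the units of the state.
- ctrl.get_state(): the state, without advancing time (a new reading comes with each control period).
- ctrl.capture(name): name is "scene" or "top"; returns the picture (480x640x3 uint8, red, green, blue); there is no depth.
- ctrl.camera_info(name): a dict with "intrinsics" (3x3 intrinsics, pixels), "dist" ([k1, k2, p1, p2, k3] as OpenCV has them; the pictures are not rectified), "pose" (4x4, takes a point from camera to world coordinates). Camera axes: x right, y down, z forward; pixel columns grow to the right and rows downward; lengths in mm; the calibration is good to about 2 mm. A picture is of the moment at which its call begins. camera_info takes no time and is no camera call.
- ctrl.sign_off(): hands the job in; it is judged then, once.
Trained networks look in the newest picture that a camera, given by its name, has taken for a name from the list of things; names that differ only in an ending like _2 or _b are one class to them, and where a whole thing is asked for, a point or a joint stands for the part that bears it (a point fixed in the world has none). Each returns a list of dicts, best first, with "score" (0 to 1); they miss things now and then, are a little off and sometimes report something else, mostly with a low value. They report only what shows in the picture. A call takes as long as a camera call.
- ctrl.search_frame(target, camera): "extent" ([left, top, right, bottom] in pixels, round what is visible of it).
The state is a dict: "time_s": time; "joints": joint angles; "qvel": joint speeds; "joint_torque": joint torques, N m; "position": TCP position; "orientation": TCP orientation; "ft_force": force on the tool from outside, world axes, zero at the start; "torque": the same for the moment, N m; "width": finger opening in mm; "grasp_force": force on a finger pad.
Only numpy, scipy, OpenCV 4.12 (cv2) and the standard library are available. Lean on these libraries where they do the work, as an engineer would, in place of code of your own. Each camera call takes 0.05 s, during which the arm holds its last target. There are 200 camera calls.

## Task

Clamp the wooden offcut that lies loose in the planing jig: with a fingertip, push each of the jig's two cam levers round, from pointing out sideways until it comes up against its stop pointing to the open front of the jig, so that the offcut is held tight against the rubber pads of both fence blocks. Nothing is picked up, the offcut stays flat on the jig, the other things on the bench stay where they are, and the levers are left closed.

Things in the scene. Friction and masses are not known exactly. Their poses are not given: they have to be found in the camera images.
- jig: Planing jig, fixed on the bench: plywood board 135 x 226 x 18 mm. Origin on the bench surface; x points to the fence blocks (away from the levers), y left along the offcut, z up; board from x -57.5 to +77.5 mm. Fence blocks at x 49 to 75 mm, top 44 mm above the bench; low end blocks at y = +104 and -104 mm, top 34 mm above the bench. Lever pivots at x = -21, y = +55 and -55 mm.
- pad_left: Black rubber pad on the face of the left wooden fence block, 56 mm wide, 20 mm high, its face 45 mm from the jig's origin in x, at y = +55 mm; gives about 1 mm for each 20 N. The closed left cam presses the offcut against it.
- pad_right: The same pad on the right fence block, at y = -55 mm, opposite the right cam.
- offcut: Wooden offcut 40 x 180 x 22 mm, loose, lying flat on the board along the jig's y between the cams and the fence blocks, some millimetres off the fence; origin at the centre of its underside, 18 mm above the bench. Its own y runs along its length. The cams push it home; it need not be touched.
- cam_left (a joint): Left cam lever, rad, grows as it closes (counterclockwise from above). 0: points left and 20 degrees toward the fence; 1.92: along the jig's -x; 2.0: stop. Starts at 0 to 0.55. Its black eccentric cam, under the lever, presses the offcut from about 1.75. Stays where it is left; a push of 2 to 4 N at 80 mm from the pivot turns it, up to about 10 N near the stop.
- cam_right (a joint): Angle of the right cam lever, the mirror image: clockwise seen from above, at 0 it points to the right and 20 degrees toward the fence, at 1.92 along the jig's -x, stop at 2.0. Otherwise the same.
- left_pivot (a point): On the left lever's pivot axis, 52 mm above the bench, at mid-height of the lever bar. The steel bar is 12 mm wide and 12 mm high (46 to 58 mm above the bench) and runs from the pivot to the knob.
- left_knob (a point): Centre of the left lever's black ball knob, 26 mm across, 105 mm from the pivot, 52 mm above the bench.
- right_pivot (a point): The same point of the right lever's pivot.
- right_knob (a point): Centre of the right lever's ball knob.
- pencil: Flat red pencil, 14 x 166 x 8 mm, loose, on the bench to the right. Bystander.
- soft_jaw: Grooved maroon vice pad, 72 x 125 x 22 mm, loose, on the bench behind the jig's fence. Bystander.
- pliers: Combination pliers, 39 x 183 x 16 mm, loose, on the bench to the right of the jig. Bystander.
- offcut_short: Short dark offcut, 60 x 90 x 20 mm, loose, on the bench behind and to the right of the jig. Bystander.
- drill_bit_2: Brass-coloured drill bit, 8 x 110 x 8 mm, loose, on the bench in front of the jig, between where the closed levers point. Bystander.

How it is judged (in metres and radians):
At the end, for the whole second after the job is handed in: Both cam levers are past 1.85 rad (stop at 2.0) and stay there; the offcut lies flat on the board (origin within 3 mm of its height there, tilt under 0.06 rad), at rest, and presses on each rubber pad with more than 6 N (value of joint each of cam_left, cam_right above 1.85 rad and contact force between each of pad_left, pad_right and offcut above 6 N and z of offcut in the frame of jig below 0.021 m and angle between offcut's own z axis and vertical below 0.06 rad and linear speed of offcut below 0.01 m/s); the robot touches nothing.
It fails at once if the offcut is lifted more than 10 mm off the board (height (world z) of offcut above 0.028 m).
It fails at once if a bystander is displaced by more than 20 mm (distance of any of pencil, soft_jaw, pliers, offcut_short, drill_bit_2 from where it was at the start of the episode above 0.02 m).
It also fails if it takes over 58 s, if anything falls off the work surface, if the arm or the gripper's body presses on something with over 40 N, if the wrist force passes 120 N, or if a joint passes its speed limit or range.

## Working session

There is one attempt and no reset: what is moved stays moved. The work goes in short steps, Python scripts to look and compute and a tool call to move; the robot and the scene stay as the last step left them, time stands still between calls to the robot, and variables do not carry over. Pictures are saved under pics/ and viewed, at most 10 in all, crops included, and the job is handed in when it is done.

Besides the shell and the picture viewer there is one more tool, called after "Emit:" by a JSON object that holds its "api" and its "payload". move_arm: Moves the arm, as the interface text tells. Its arguments: {"type":"object","properties":{"plan":{"type":"array"},"squeeze":{"type":"number"}},"required":["plan"]}

```bash
mkdir -p pics
cat > h.py <<'E'
import numpy as np, cv2
from bench import ctrl
def ray(cam,px,z):
    c=ctrl.camera_info(cam);K=np.array(c["intrinsics"],float);d=np.array(c["dist"],float);T=np.array(c["pose"],float)
    p=cv2.undistortPoints(np.array([[px]],float),K,d)[0,0]
    r=T[:3,:3]@[p[0],p[1],1];o=T[:3,3];return o+r*(z-o[2])/r[2]
def proj(cam,P):
    c=ctrl.camera_info(cam);K=np.array(c["intrinsics"],float);d=np.array(c["dist"],float);T=np.linalg.inv(np.array(c["pose"],float))
    return cv2.projectPoints(np.array(P,float).reshape(-1,1,3),cv2.Rodrigues(T[:3,:3])[0],T[:3,3],K,d)[0][:,0]
E
python3 - <<'E'
from h import *
for c in ("top","scene"):
    cv2.imwrite(f"pics/{c}0.png",ctrl.capture(c)[:,:,::-1])
    print(c,np.round(ctrl.camera_info(c)["pose"],2)[:3,3])
    for n in ("left_knob","right_knob","left_pivot","right_pivot","jig","drill_bit_2","pliers","soft_jaw","offcut"):
        for r in ctrl.search_frame(n,c)[:2]:
            e=r["extent"];m=[(e[0]+e[2])/2,(e[1]+e[3])/2]
            print(n,round(r["score"],2),np.round(e),np.round(ray(c,m,52 if "knob" in n or "pivot" in n else 10)))
s=ctrl.get_state();print(s["time_s"],s["position"],s["orientation"],s["ft_force"])
E
```

```text
top [ 560.91  128.06 1222.35]
left_knob 0.94 [193. 248. 258. 280.] [543. 352.  52.]
left_knob 0.41 [344. 154. 388. 187.] [762.  40.  52.]
right_knob 0.9 [281. 212. 337. 250.] [621. 166.  52.]
left_pivot 0.76 [195. 249. 258. 278.] [544. 349.  52.]
right_pivot 0.48 [195. 188. 344. 281.] [612. 256.  52.]
jig 0.63 [195. 186. 339. 280.] [617. 266.  10.]
jig 0.59 [196. 246. 256. 276.] [549. 360.  10.]
drill_bit_2 0.7 [281. 267. 299. 304.] [496. 209.  10.]
pliers 0.81 [358. 233. 437. 251.] [603. -39.  10.]
soft_jaw 0.8 [222. 155. 283. 203.] [743. 302.  10.]
offcut 0.71 [223. 208. 299. 253.] [622. 279.  10.]
scene [ 104.49 -550.98  711.29]
left_knob 0.66 [218. 199. 266. 234.] [536. 325.  52.]
right_knob 0.94 [280. 222. 334. 248.] [626. 164.  52.]
right_knob 0.74 [322. 278. 390. 330.] [570. -82.  52.]
right_pivot 0.98 [282. 223. 332. 248.] [624. 162.  52.]
right_pivot 0.44 [366. 240. 406. 268.] [730.  -0.  52.]
jig 0.66 [221. 196. 335. 255.] [620. 288.  10.]
drill_bit_2 0.61 [255. 248. 266. 258.] [522. 216.  10.]
pliers 0.97 [322. 275. 392. 330.] [604. -50.  10.]
pliers 0.23 [220. 195. 335. 258.] [618. 286.  10.]
soft_jaw 0.6 [290. 193. 337. 224.] [746. 301.  10.]
soft_jaw 0.2 [247. 207. 318. 237.] [640. 296.  10.]
offcut 0.71 [248. 206. 313. 240.] [634. 295.  10.]
offcut 0.59 [221. 197. 334. 259.] [613. 279.  10.]
1.0 [156.91381562 604.96030807 231.28380385] [-3.14154512e+00 -4.35519054e-05  2.88777019e+00] [0.69273216 0.49005781 0.15035733]
```

View pics/top0.png

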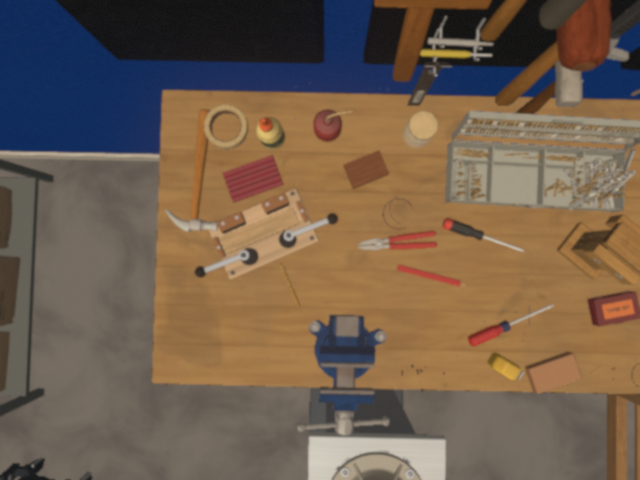

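View pics/scene0.png

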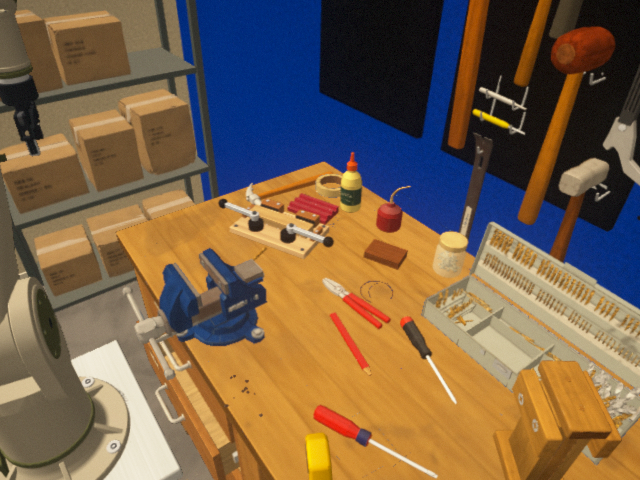

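The top view shows the jig at about (263,235), turned roughly 20°. The left knob is near (201,272), the right knob near (333,218), and the drill bit at (290,285). I'll fit the jig pose in an enlarged crop.

Run:
```python
from h import *
im=cv2.imread("pics/top0.png")[170:320,170:370]
cv2.imwrite("pics/crop.png",cv2.resize(im,None,fx=4,fy=4,interpolation=cv2.INTER_CUBIC))
for n,p,z in [("lk",(201,272),52),("rk",(333,218.5),52),("lp",(249,256),55),("rp",(289,239),55)]: print(n,np.round(ray("top",p,z)))
```

```text
lk [524. 407.  52.]
rk [651. 113.  52.]
lp [562. 299.  55.]
rp [602. 211.  55.]
```

View pics/crop.png

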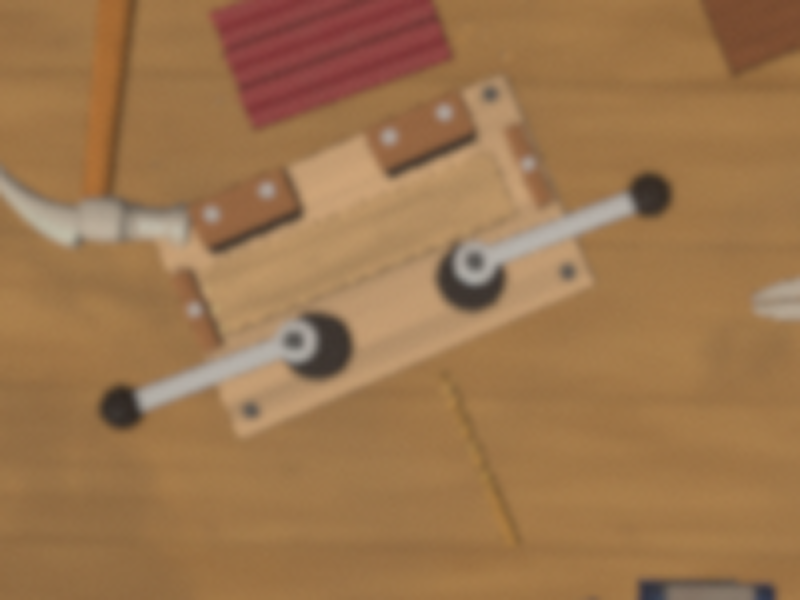

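```bash
cat >> h.py <<'E'
def c2p(x,y): return ((x+.5)/4-.5+170,(y+.5)/4-.5+170)
E
python3 - <<'E'
from h import *
from scipy.optimize import least_squares
obs=[((294,341),(-21,55,60)),((475,262),(-21,-55,60)),((240,437),(-57.5,113,18)),((592,284),(-57.5,-113,18)),((505,75),(77.5,-113,18))]
W=np.array([ray("top",c2p(*p),q[2]) for p,q in obs])[:,:2];Q=np.array([q for p,q in obs])[:,:2]
R=lambda a:np.array([[np.cos(a),-np.sin(a)],[np.sin(a),np.cos(a)]])
f=least_squares(lambda v:(Q@R(v[2]).T+v[:2]-W).ravel(),[610,250,-.4]);v=f.x
print(v,np.round(f.fun.reshape(-1,2),1))
for n,p,s in(("l",(121,407),1),("r",(649,194),-1)):
    k=ray("top",c2p(*p),52)[:2];j=R(v[2]).T@(k-v[:2])-[-21,55*s]
    th=np.arctan2(j[0],s*j[1]);print(n,k,"jig",j,np.hypot(*j),"cam",np.radians(20)-th)
P=[]
print("piv",R(v[2])@[-21,55]+v[:2],R(v[2])@[-21,-55]+v[:2])
for n,s in(("l",1),("r",-1)):
    for a in(0,.3,.6,.9,1.2,1.5,1.8,1.92,2):
        th=.349-a;print(n,a,np.round(R(v[2])@[-21+105*np.sin(th),s*(55+105*np.cos(th))]+v[:2]))
print("drill",[np.round(ray("top",c2p(*p),4)) for p in((445,373),(517,543))], "vice",ray("top",(350,318),100))
E
```

```text
[6.06443733e+02 2.71018067e+02 4.28174358e-01] [[ 0.1  0.4]
 [-0.6  0.3]
 [-1.2  1.7]
 [-0.3 -2.5]
 [ 2.   0.1]]
l [525.15426432 409.53127039] jig [  4.56107323 104.7612183 ] 104.86046084253847 cam 0.30555552590498153
r [651.68743668 115.35615711] jig [  -2.47314326 -105.39524467] 105.42425734276462 cam 0.3725269608943759
piv [564.50291547 312.3335343 ] [610.17608831 212.26375224]
l 0 [556. 417.]
l 0.3 [526. 410.]
l 0.6 [499. 394.]
l 0.9 [477. 371.]
l 1.2 [464. 343.]
l 1.5 [460. 311.]
l 1.8 [464. 280.]
l 1.92 [469. 269.]
l 2 [473. 261.]
r 0 [684. 137.]
r 0.3 [658. 119.]
r 0.6 [629. 109.]
r 0.9 [597. 108.]
r 1.2 [567. 117.]
r 1.5 [541. 134.]
r 1.8 [521. 158.]
r 1.92 [515. 169.]
r 2 [511. 176.]
drill [array([548., 232.,   4.]), array([450., 187.,   4.])] vice [434.08956011  72.36249871 100.        ]
```

The fit holds: residuals are 2.5 mm or less and both lever lengths come out at 105 mm. Next I go over the left start point with the gripper shut.

Emit:
{"api": "move_arm", "payload": {"plan": [{"offset": [-38.5,-7.9,0],"rotation": [0,0,0],"jaw": 1},{"offset": [-38.5,-7.9,0],"rotation": [0,0,0],"jaw": 1},{"offset": [-38.5,-7.9,0],"rotation": [0,0,0],"jaw": 1},{"offset": [-38.5,-7.9,0],"rotation": [0,0,0],"jaw": 1},{"offset": [-38.5,-7.9,0],"rotation": [0,0,0],"jaw": 1},{"offset": [-38.5,-7.9,0],"rotation": [0,0,0],"jaw": 1},{"offset": [-38.5,-7.9,0],"rotation": [0,0,0],"jaw": 1},{"offset": [-38.5,-7.9,0],"rotation": [0,0,0],"jaw": 1},{"offset": [-38.5,-7.9,0],"rotation": [0,0,0],"jaw": 1},{"offset": [-38.5,-7.9,0],"rotation": [0,0,0],"jaw": 1},{"offset": [-38.5,-7.9,0],"rotation": [0,0,0],"jaw": 1},{"offset": [-38.5,-7.9,0],"rotation": [0,0,0],"jaw": 1}], "squeeze": 60}}

```text
time_s: 2.2
position: [581.5, 396.5, 231.3]
orientation: [3.141, -0.0, 2.888]
ft_force: [0.5, -0.1, 0.7]
width: -0.0
grasp_force: 0.0
```

Emit:
{"api": "move_arm", "payload": {"plan": [{"offset": [0,0,0],"rotation": [0,0,8],"jaw": 1},{"offset": [0,0,0],"rotation": [0,0,8],"jaw": 1},{"offset": [0,0,0],"rotation": [0,0,8],"jaw": 1},{"offset": [0,0,0],"rotation": [0,0,8],"jaw": 1},{"offset": [0,0,0],"rotation": [0,0,8],"jaw": 1},{"offset": [0,0,0],"rotation": [0,0,8],"jaw": 1},{"offset": [0,0,0],"rotation": [0,0,8],"jaw": 1},{"offset": [0,0,0],"rotation": [0,0,8],"jaw": 1},{"offset": [0,0,0],"rotation": [0,0,8],"jaw": 1},{"offset": [0,0,0],"rotation": [0,0,8],"jaw": 1},{"offset": [0,0,0],"rotation": [0,0,8],"jaw": 1},{"offset": [0,0,0],"rotation": [0,0,8],"jaw": 1}]}}

```text
time_s: 3.4
position: [580.2, 397.4, 231.2]
orientation: [-3.141, 0.0, 1.207]
ft_force: [0.5, 0.4, -0.5]
width: 0.1
grasp_force: 0.0
```

Emit:
{"api": "move_arm", "payload": {"plan": [{"offset": [0,0,0],"rotation": [0,0,8],"jaw": 1},{"offset": [0,0,0],"rotation": [0,0,8],"jaw": 1},{"offset": [0,0,0],"rotation": [0,0,8],"jaw": 1},{"offset": [0,0,0],"rotation": [0,0,8],"jaw": 1},{"offset": [0,0,0],"rotation": [0,0,8],"jaw": 1},{"offset": [0,0,0],"rotation": [0,0,8],"jaw": 1},{"offset": [0,0,0],"rotation": [0,0,0],"jaw": 1}]}}

```text
time_s: 4.1
position: [580.1, 397.5, 231.1]
orientation: [3.141, 0.0, 0.373]
ft_force: [0.6, 0.4, -1.0]
width: 0.1
grasp_force: 0.0
```

Emit:
{"api": "move_arm", "payload": {"plan": [{"offset": [0,0,40],"rotation": [0,0,0],"jaw": 1},{"offset": [0,0,40],"rotation": [0,0,0],"jaw": 1},{"offset": [0,0,40],"rotation": [0,0,0],"jaw": 1},{"offset": [0,0,30],"rotation": [0,0,0],"jaw": 1},{"offset": [0,0,20],"rotation": [0,0,0],"jaw": 1},{"offset": [0,0,14],"rotation": [0,0,0],"jaw": 1},{"offset": [0,0,0],"rotation": [0,0,0],"jaw": 1}]}}

```text
time_s: 4.8
position: [579.1, 396.8, 45.1]
orientation: [3.141, 0.003, 0.377]
ft_force: [-0.0, -0.0, -0.1]
width: -0.1
grasp_force: 0.0
```

Run:
```python
from h import *
a=ctrl.capture("top")[130:330,150:390,::-1];b=ctrl.capture("scene")[110:310,160:400,::-1]
cv2.imwrite("pics/d.png",cv2.resize(np.hstack([a,b]),(800,333),interpolation=cv2.INTER_CUBIC))
```

```text
(no output)
```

View pics/d.png

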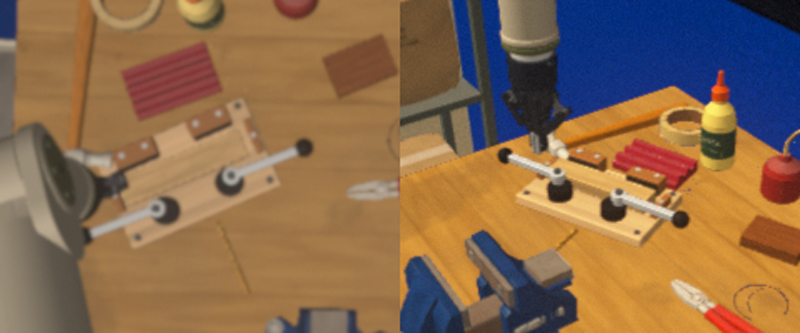

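The left panel shows the finger on the fence side of the left lever, at about (120,185), and free of the hammer. I'll close up to the lever and start the arc.

Emit:
{"api": "move_arm", "payload": {"plan": [{"offset": [-10,0,0],"rotation": [0,0,0],"jaw": 1},{"offset": [-10,0,0],"rotation": [0,0,0],"jaw": 1},{"offset": [-9,0,0],"rotation": [0,0,0],"jaw": 1},{"offset": [-5.06,-1.01,0],"rotation": [0,0,-4],"jaw": 1},{"offset": [-5.06,-1.01,0],"rotation": [0,0,-4],"jaw": 1},{"offset": [-5.06,-1.01,0],"rotation": [0,0,-4],"jaw": 1},{"offset": [-5.06,-1.01,0],"rotation": [0,0,-4],"jaw": 1},{"offset": [-5.06,-1.01,0],"rotation": [0,0,-4],"jaw": 1},{"offset": [-5.06,-1.01,0],"rotation": [0,0,-4],"jaw": 1}]}}

```text
time_s: 5.8
position: [525.5, 376.8, 49.1]
orientation: [3.141, -0.004, 0.797]
ft_force: [2.2, 1.4, -0.3]
width: 0.1
grasp_force: 1.1
```

```bash
cat >> h.py <<'E'
def rel(side):
    "tool in the pivot's frame: angle of pushed bar if flush, r along bar, off"
    s=ctrl.get_state();p=np.array(s["position"])[:2]-([564.5,312.3] if side=="l" else [610.2,212.3])
    yaw=s["orientation"][2];x=np.array([np.cos(yaw),np.sin(yaw)])
    n=-x if side=="l" else x; u=np.array([n[1],-n[0]]) if side=="l" else np.array([-n[1],n[0]])
    j=.428; uj=np.array([[np.cos(j),np.sin(j)],[-np.sin(j),np.cos(j)]])@u
    a=.349-np.arctan2(uj[0],uj[1]*(1 if side=="l" else -1))
    print("cam by yaw",round(a,3),"r",round(p@u,1),"n",round(p@n,1),"F",np.round(s["ft_force"],1),"z",round(s["position"][2],1),"t",s["time_s"],"q",np.round(s["joints"],2))
E
python3 -c "
from h import *
rel('l')"
```

```text
cam by yaw 0.718 r 73.0 n -18.8 F [ 2.2  1.4 -0.3] z 49.1 t 5.8 q [-1.05  0.62  0.54  1.54 -0.35  1.07 -1.2 ]
```

Emit:
{"api": "move_arm", "payload": {"plan": [{"offset": [-5.06,-1.01,1],"rotation": [0,0,-4],"jaw": 1},{"offset": [-5.06,-1.01,1],"rotation": [0,0,-4],"jaw": 1},{"offset": [-5.06,-1.01,0],"rotation": [0,0,-4],"jaw": 1},{"offset": [-5.06,-1.01,0],"rotation": [0,0,-4],"jaw": 1},{"offset": [-5.06,-1.01,0],"rotation": [0,0,-4],"jaw": 1},{"offset": [-5.06,-1.01,0],"rotation": [0,0,-4],"jaw": 1},{"offset": [-5.06,-1.01,0],"rotation": [0,0,-4],"jaw": 1},{"offset": [-5.06,-1.01,0],"rotation": [0,0,-4],"jaw": 1}]}}

```text
time_s: 6.6
position: [497.8, 347.1, 47.2]
orientation: [3.14, -0.004, 1.356]
ft_force: [-0.1, 2.7, 1.1]
width: -0.3
grasp_force: 1.2
```

```bash
python3 -c "
from h import *
rel('l')"
```

```text
cam by yaw 1.277 r 72.6 n -19.8 F [-0.1  2.7  1.1] z 47.2 t 6.6 q [-0.98  0.52  0.43  1.66 -0.25  1.01 -0.69]
```

Emit:
{"api": "move_arm", "payload": {"plan": [{"offset": [-5.06,-1.01,0],"rotation": [0,0,-4],"jaw": 1},{"offset": [-5.06,-1.01,0],"rotation": [0,0,-4],"jaw": 1},{"offset": [-5.06,-1.01,0],"rotation": [0,0,-4],"jaw": 1},{"offset": [-5.06,-1.01,0],"rotation": [0,0,-4],"jaw": 1},{"offset": [-5.06,-1.01,0],"rotation": [0,0,-4],"jaw": 1},{"offset": [-5.06,-1.01,0],"rotation": [0,0,-4],"jaw": 1},{"offset": [-5.06,-1.01,0],"rotation": [0,0,-4],"jaw": 1},{"offset": [-5.06,-1.01,0],"rotation": [0,0,-4],"jaw": 1},{"offset": [-2.5,-0.5,0],"rotation": [0,0,-2],"jaw": 1},{"offset": [0,0,0],"rotation": [0,0,0],"jaw": 1},{"offset": [0,0,0],"rotation": [0,0,0],"jaw": 1}]}}

```text
time_s: 7.7
position: [490.7, 304.3, 46.7]
orientation: [3.14, -0.002, 1.946]
ft_force: [-3.0, 3.3, 2.9]
width: -0.0
grasp_force: 2.2
```

```bash
python3 -c "
from h import *
rel('l')"
```

```text
cam by yaw 1.867 r 71.6 n -19.6 F [-3.   3.3  2.9] z 46.7 t 7.7 q [-0.86  0.45  0.32  1.74 -0.17  0.98 -0.1 ]
```

Emit:
{"api": "move_arm", "payload": {"plan": [{"offset": [-2,-0.3,0],"rotation": [0,0,-1.5],"jaw": 1},{"offset": [-2,-0.3,0],"rotation": [0,0,-1.5],"jaw": 1},{"offset": [-2,-0.3,0],"rotation": [0,0,-1.5],"jaw": 1},{"offset": [-2,-0.3,0],"rotation": [0,0,-1.5],"jaw": 1},{"offset": [0,0,0],"rotation": [0,0,0],"jaw": 1},{"offset": [0,0,0],"rotation": [0,0,0],"jaw": 1}]}}

```text
time_s: 8.3
position: [492.1, 297.3, 46.3]
orientation: [3.141, -0.002, 2.052]
ft_force: [-6.2, 5.6, 5.3]
width: -0.0
grasp_force: 3.7
```

```bash
python3 -c "
from h import *
rel('l')"
```

```text
cam by yaw 1.973 r 71.2 n -20.3 F [-6.2  5.6  5.3] z 46.3 t 8.3 q [-0.83  0.45  0.3   1.74 -0.16  0.97  0.01]
```

Emit:
{"api": "move_arm", "payload": {"plan": [{"offset": [-2,-0.2,0],"rotation": [0,0,-0.5],"jaw": 1},{"offset": [-2,-0.2,0],"rotation": [0,0,-0.5],"jaw": 1},{"offset": [-2,-0.2,0],"rotation": [0,0,-0.5],"jaw": 1},{"offset": [0,0,0],"rotation": [0,0,0],"jaw": 1},{"offset": [0,0,0],"rotation": [0,0,0],"jaw": 1}]}}

```text
time_s: 8.8
position: [493.7, 292.5, 46.2]
orientation: [3.141, -0.003, 2.079]
ft_force: [-7.5, 6.9, 5.8]
width: -0.3
grasp_force: 5.0
```

```bash
python3 -c "
from h import *
rel('l')"
```

```text
cam by yaw 2.0 r 71.4 n -17.2 F [-7.5  6.9  5.8] z 46.2 t 8.8 q [-0.82  0.44  0.29  1.75 -0.15  0.97  0.04]
```

Emit:
{"api": "move_arm", "payload": {"plan": [{"offset": [-1.5,0,0],"rotation": [0,0,0],"jaw": 1},{"offset": [-1.5,0,0],"rotation": [0,0,0],"jaw": 1},{"offset": [0,0,0],"rotation": [0,0,0],"jaw": 1},{"offset": [0,0,0],"rotation": [0,0,0],"jaw": 1}]}}

```text
time_s: 9.2
position: [494.0, 292.0, 46.2]
orientation: [3.141, -0.006, 2.081]
ft_force: [-10.8, 11.8, 5.3]
width: -0.1
grasp_force: 7.7
```

```bash
python3 -c "
from h import *
rel('l')"
```

```text
cam by yaw 2.002 r 71.4 n -16.7 F [-10.8  11.8   5.3] z 46.2 t 9.2 q [-0.81  0.44  0.29  1.75 -0.16  0.97  0.05]
```

The left lever is on its stop: 16 N with no further motion. I'll back off, lift, and go over to the right lever.

Emit:
{"api": "move_arm", "payload": {"plan": [{"offset": [10,0,0],"rotation": [0,0,0],"jaw": 1},{"offset": [13,0,0],"rotation": [0,0,0],"jaw": 1},{"offset": [0,0,-40],"rotation": [0,0,0],"jaw": 1},{"offset": [0,0,-45],"rotation": [0,0,0],"jaw": 1},{"offset": [0,0,-45],"rotation": [0,0,0],"jaw": 1},{"offset": [-37.1,17,0],"rotation": [0,0,0],"jaw": 1},{"offset": [-37.1,17,0],"rotation": [0,0,0],"jaw": 1},{"offset": [-37.1,17,0],"rotation": [0,0,0],"jaw": 1},{"offset": [-37.1,17,0],"rotation": [0,0,0],"jaw": 1},{"offset": [-37.1,17,0],"rotation": [0,0,0],"jaw": 1},{"offset": [-37.1,17,0],"rotation": [0,0,0],"jaw": 1},{"offset": [0,0,0],"rotation": [0,0,0],"jaw": 1}]}}

```text
time_s: 10.4
position: [685.7, 154.2, 174.0]
orientation: [-3.14, 0.006, 2.068]
ft_force: [-0.1, -0.6, -0.3]
width: -0.1
grasp_force: 0.0
```

Emit:
{"api": "move_arm", "payload": {"plan": [{"offset": [0,0,0],"rotation": [0,0,-7],"jaw": 1},{"offset": [0,0,0],"rotation": [0,0,-7],"jaw": 1},{"offset": [0,0,0],"rotation": [0,0,-7],"jaw": 1},{"offset": [0,0,0],"rotation": [0,0,-7],"jaw": 1},{"offset": [0,0,0],"rotation": [0,0,-7],"jaw": 1},{"offset": [0,0,0],"rotation": [0,0,-7],"jaw": 1},{"offset": [0,0,0],"rotation": [0,0,-7],"jaw": 1},{"offset": [0,0,0],"rotation": [0,0,-7],"jaw": 1},{"offset": [0,0,0],"rotation": [0,0,-7],"jaw": 1},{"offset": [0,0,0],"rotation": [0,0,-7],"jaw": 1},{"offset": [0,0,0],"rotation": [0,0,-7],"jaw": 1},{"offset": [0,0,0],"rotation": [0,0,-7],"jaw": 1}]}}

```text
time_s: 11.6
position: [682.4, 161.7, 175.1]
orientation: [-3.141, -0.0, -2.736]
ft_force: [0.7, -0.2, 0.4]
width: -0.3
grasp_force: 0.0
```

Run:
```python
from h import *
rel('r')
a=ctrl.capture("top")[130:330,150:390,::-1];b=ctrl.capture("scene")[110:310,160:400,::-1]
cv2.imwrite("pics/e.png",cv2.resize(np.hstack([a,b]),(800,333),interpolation=cv2.INTER_CUBIC))
```

```text
cam by yaw 0.372 r 75.0 n -46.4 F [ 0.7 -0.2  0.4] z 175.1 t 11.6 q [-0.34  0.58  0.1   1.21 -0.05  1.35  1.73]
```

View pics/e.png

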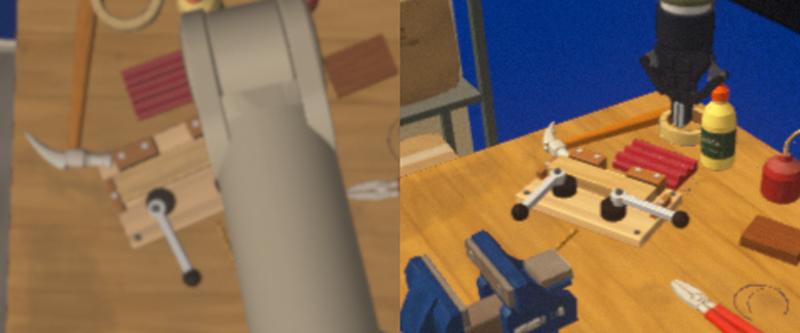

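The left lever now points to the front, with its knob at about (192,278), and the gripper is above the right start point. I'll descend and begin the right arc.

Emit:
{"api": "move_arm", "payload": {"plan": [{"offset": [0,3,40],"rotation": [0,0,0],"jaw": 1},{"offset": [0,0,40],"rotation": [0,0,0],"jaw": 1},{"offset": [0,0,28],"rotation": [0,0,0],"jaw": 1},{"offset": [0,0,15],"rotation": [0,0,0],"jaw": 1},{"offset": [0,0,5],"rotation": [0,0,0],"jaw": 1},{"offset": [0,0,0],"rotation": [0,0,0],"jaw": 1}]}}

```text
time_s: 12.3
position: [681.5, 164.6, 47.6]
orientation: [-3.141, 0.0, -2.742]
ft_force: [-0.2, 0.2, 0.4]
width: -0.2
grasp_force: 0.0
```

Emit:
{"api": "move_arm", "payload": {"plan": [{"offset": [10,0,0],"rotation": [0,0,0],"jaw": 1},{"offset": [10,0,0],"rotation": [0,0,0],"jaw": 1},{"offset": [9,0,0],"rotation": [0,0,0],"jaw": 1},{"offset": [5.06,-1,0],"rotation": [0,0,4],"jaw": 1},{"offset": [5.06,-1,0],"rotation": [0,0,4],"jaw": 1},{"offset": [5.06,-1,0],"rotation": [0,0,4],"jaw": 1},{"offset": [5.06,-1,0],"rotation": [0,0,4],"jaw": 1}]}}

```text
time_s: 13.0
position: [638.0, 143.5, 49.6]
orientation: [3.141, 0.005, -3.024]
ft_force: [2.2, 0.7, -0.1]
width: 0.1
grasp_force: 1.1
```

```bash
python3 -c "
from h import *
rel('r')"
```

```text
cam by yaw 0.659 r 71.6 n -19.5 F [ 2.2  0.7 -0.1] z 49.6 t 13.0 q [-0.37  0.58  0.15  1.51 -0.09  1.06  1.48]
```

Emit:
{"api": "move_arm", "payload": {"plan": [{"offset": [5.06,-1,1],"rotation": [0,0,4],"jaw": 1},{"offset": [5.06,-1,1],"rotation": [0,0,4],"jaw": 1},{"offset": [5.06,-1,0],"rotation": [0,0,4],"jaw": 1},{"offset": [5.06,-1,0],"rotation": [0,0,4],"jaw": 1},{"offset": [5.06,-1,0],"rotation": [0,0,4],"jaw": 1},{"offset": [5.06,-1,0],"rotation": [0,0,4],"jaw": 1},{"offset": [5.06,-1,0],"rotation": [0,0,4],"jaw": 1},{"offset": [5.06,-1,0],"rotation": [0,0,4],"jaw": 1},{"offset": [5.06,-1,0],"rotation": [0,0,4],"jaw": 1}]}}

```text
time_s: 13.9
position: [592.4, 141.1, 47.5]
orientation: [3.139, 0.003, 2.63]
ft_force: [2.1, -1.9, 1.3]
width: -0.1
grasp_force: 1.2
```

```bash
python3 -c "
from h import *
rel('r')"
```

```text
cam by yaw 1.288 r 70.8 n -19.3 F [ 2.1 -1.9  1.3] z 47.5 t 13.9 q [-0.5   0.51  0.28  1.65 -0.16  1.01  0.89]
```

Emit:
{"api": "move_arm", "payload": {"plan": [{"offset": [5.06,-1,0],"rotation": [0,0,4],"jaw": 1},{"offset": [5.06,-1,0],"rotation": [0,0,4],"jaw": 1},{"offset": [5.06,-1,0],"rotation": [0,0,4],"jaw": 1},{"offset": [5.06,-1,0],"rotation": [0,0,4],"jaw": 1},{"offset": [5.06,-1,0],"rotation": [0,0,4],"jaw": 1},{"offset": [5.06,-1,0],"rotation": [0,0,4],"jaw": 1},{"offset": [5.06,-1,0],"rotation": [0,0,4],"jaw": 1},{"offset": [5.06,-1,0],"rotation": [0,0,4],"jaw": 1},{"offset": [2.5,-0.5,0],"rotation": [0,0,2],"jaw": 1},{"offset": [0,0,0],"rotation": [0,0,0],"jaw": 1}]}}

```text
time_s: 14.9
position: [555.5, 165.0, 46.9]
orientation: [3.139, 0.001, 2.04]
ft_force: [-0.3, -2.6, 1.4]
width: 0.1
grasp_force: 1.2
```

Emit:
{"api": "move_arm", "payload": {"plan": [{"offset": [2,-0.3,0],"rotation": [0,0,1.5],"jaw": 1},{"offset": [2,-0.3,0],"rotation": [0,0,1.5],"jaw": 1},{"offset": [2,-0.3,0],"rotation": [0,0,1.5],"jaw": 1},{"offset": [2,-0.3,0],"rotation": [0,0,1.5],"jaw": 1},{"offset": [0,0,0],"rotation": [0,0,0],"jaw": 1},{"offset": [0,0,0],"rotation": [0,0,0],"jaw": 1}]}}

```text
time_s: 15.5
position: [551.2, 170.4, 46.2]
orientation: [3.14, 0.002, 1.934]
ft_force: [-0.0, -5.9, 3.9]
width: 0.0
grasp_force: 3.2
```

```bash
python3 -c "
from h import *
rel('r')"
```

```text
cam by yaw 1.984 r 70.0 n -18.2 F [-0.  -5.9  3.9] z 46.2 t 15.5 q [-0.69  0.46  0.42  1.74 -0.22  0.98  0.18]
```

Emit:
{"api": "move_arm", "payload": {"plan": [{"offset": [2,-0.2,0],"rotation": [0,0,0.5],"jaw": 1},{"offset": [2,-0.2,0],"rotation": [0,0,0.5],"jaw": 1},{"offset": [0,0,0],"rotation": [0,0,0],"jaw": 1},{"offset": [0,0,0],"rotation": [0,0,0],"jaw": 1}]}}

```text
time_s: 15.9
position: [549.9, 172.5, 46.2]
orientation: [3.14, 0.003, 1.915]
ft_force: [2.0, -10.1, 5.3]
width: -0.1
grasp_force: 5.1
```

Emit:
{"api": "move_arm", "payload": {"plan": [{"offset": [1.5,0,0],"rotation": [0,0,0],"jaw": 1},{"offset": [1.5,0,0],"rotation": [0,0,0],"jaw": 1},{"offset": [0,0,0],"rotation": [0,0,0],"jaw": 1},{"offset": [0,0,0],"rotation": [0,0,0],"jaw": 1}]}}

```text
time_s: 16.3
position: [549.9, 172.6, 46.3]
orientation: [3.14, 0.006, 1.913]
ft_force: [5.0, -16.8, 3.8]
width: -0.2
grasp_force: 8.4
```

```bash
python3 -c "
from h import *
rel('r')"
```

```text
cam by yaw 2.006 r 70.1 n -17.1 F [  5.  -16.8   3.8] z 46.3 t 16.3 q [-0.7   0.46  0.43  1.75 -0.22  0.98  0.15]
```

The right lever is on its stop too: 17 N and no motion. I'll back off, lift clear and check.

Emit:
{"api": "move_arm", "payload": {"plan": [{"offset": [-10,0,0],"rotation": [0,0,0],"jaw": 1},{"offset": [-13,0,0],"rotation": [0,0,0],"jaw": 1},{"offset": [0,0,-40],"rotation": [0,0,0],"jaw": 1},{"offset": [0,0,-45],"rotation": [0,0,0],"jaw": 1},{"offset": [0,0,-45],"rotation": [0,0,0],"jaw": 1},{"offset": [0,0,-45],"rotation": [0,0,0],"jaw": 1},{"offset": [-40,0,0],"rotation": [0,0,0],"jaw": 1},{"offset": [-40,0,0],"rotation": [0,0,0],"jaw": 1},{"offset": [-40,0,0],"rotation": [0,0,0],"jaw": 1},{"offset": [-40,0,0],"rotation": [0,0,0],"jaw": 1},{"offset": [-40,0,0],"rotation": [0,0,0],"jaw": 1},{"offset": [0,0,0],"rotation": [0,0,0],"jaw": 1}]}}

```text
time_s: 17.5
position: [623.7, -39.0, 220.3]
orientation: [-3.141, 0.003, 1.91]
ft_force: [-0.3, -1.0, -0.2]
width: -0.0
grasp_force: 0.0
```

Run:
```python
from h import *
a=ctrl.capture("top")[170:320,170:370,::-1]
cv2.imwrite("pics/f.png",cv2.resize(a,None,fx=4,fy=4,interpolation=cv2.INTER_CUBIC))
print(ctrl.get_state()["position"])
```

```text
[623.50694092 -35.31766995 220.14602357]
```

View pics/f.png

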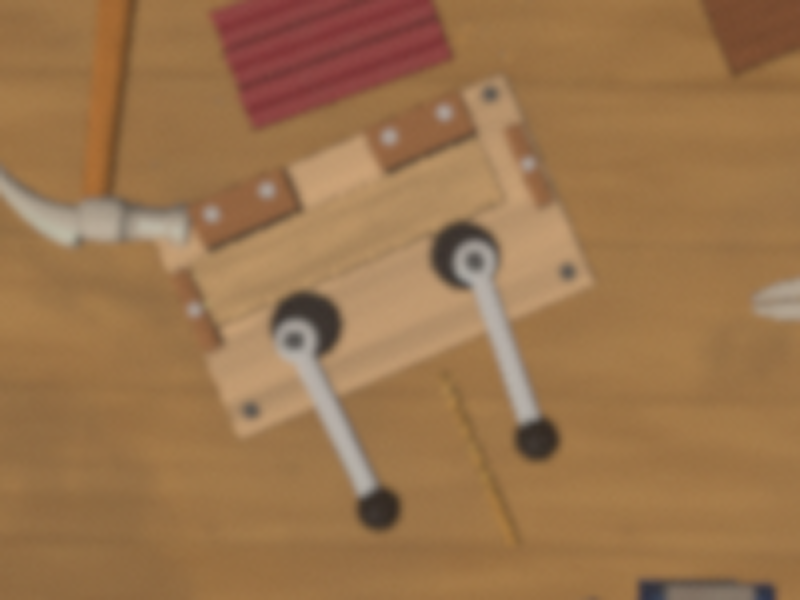

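Both levers point to the open front, with knobs at (378,508) and (536,438) in the crop. The offcut is against both pads and the drill bit hasn't moved. I'll check the angles, then hand in.

Run:
```python
from h import *
A=[]
for p,v,s in(((378,508),(564.5,312.3),1),((536,438),(610.2,212.3),-1)):
    d=ray("top",c2p(*p),52)[:2]-v;c,q=np.cos(.428),np.sin(.428);j=[c*d[0]+q*d[1],-q*d[0]+c*d[1]]
    A.append(.349-np.arctan2(j[0],s*j[1])); A[-1]+=2*np.pi*(A[-1]<-1)
print(A)
if min(A)>1.9: print(ctrl.sign_off())
```

```text
[np.float64(1.9777356524369727), np.float64(1.9881811226944854)]
the job is handed in; nothing more can be done
None
```

Job handed in: both cam levers are closed against their stops (about 1.98 and 1.99 rad from the last picture) and the offcut sits against both pads; I did not measure the pad forces directly.

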